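Nest the dosing beakers and hold the set up over the drip mat

TASK

On the launderette counter, nest the three steel dosing beakers standing upright in size order, the smallest inside the medium one inside the largest, while the largest stays on its black drip mat. Then take the nested set by the largest beaker, lift it straight up over the mat until its underside is at least 15 cm above the counter, and finish holding it there in the gripper, level and still; do not put it down or let go. Leave everything else on the counter where it stands.

Things in the scene. Friction and masses are not known exactly. Their poses are not given: they have to be found in the camera images.
- drip_mat: Square black rubber drip mat fixed to the counter, 130 x 130 mm, 6 mm thick. Origin: centre of its underside, on the counter (z = 0); z up.
- beaker_large: Largest beaker: open straight-sided round stainless cup without handle, outer diameter 66 mm, inner 61 mm, height 55 mm, wall 2.5 mm, floor 4 mm thick, about 0.14 kg. Starts upright on the drip mat. Origin: centre of its underside; z up through the mouth. With the set nested, the medium beaker's rim stands 13 mm and the small one's 26 mm above this beaker's rim.
- beaker_medium: Medium beaker: same make, outer diameter 46 mm, inner 41 mm, height 64 mm, wall 2.5 mm, floor 4 mm, about 0.08 kg. Stands upright on the counter to one side of the mat (left or right). Origin: centre of its underside; z up through the mouth. Seated in the largest, its origin is 4 mm above the largest's origin.
- beaker_small: Small beaker: same make, outer diameter 28 mm, inner 23 mm, height 73 mm, wall 2.5 mm, floor 4 mm, about 0.05 kg. Stands upright on the counter on the other side of the mat. Origin: centre of its underside; z up through the mouth. Seated in the medium one, its origin is 4 mm above the medium's origin.
- detergent_bottle: Loose bystander: white plastic bottle, 72 mm diameter, 200 mm tall, behind on the left. Origin: centre of its underside.
- spray_can: Loose bystander: spray can, 56 mm diameter, 170 mm tall, behind on the right. Origin: centre of its underside.
- mug: Loose bystander: blue ceramic mug, 78 mm diameter, 90 mm tall, handle to its own +y, behind the mat. Origin: centre of its underside.
- lint_brush: Loose bystander: wooden-handled brush, 200 mm long and 42 mm wide, lying behind the mat on the right. Origin: on its underside near mid-length; its x axis runs along the handle towards the head.
- coin_tray: Loose bystander: wooden coin tray, 90 x 130 x 22 mm, at the left. Origin: centre of its underside.
- clothes_peg: Loose bystander: wooden clothes peg, 75 x 14 x 12 mm, lying near the robot on the right. Origin: centre of its underside, x along its length.
- soap_box: Loose bystander: cardboard box of washing powder, 70 x 150 x 120 mm, at the right. Origin: centre of its underside.
Things that resemble listed ones, but are neither listed nor needed, are in the scene too. What is shaped like the beaker_large but red is not meant.

How it is judged:
On the way:
1. all three beakers are nested, with the largest standing on the drip mat (horizontal distance between beaker_medium and beaker_large below 0.012 m and z of beaker_medium in the frame of beaker_large between 0 and 0.009 m and horizontal distance between beaker_small and beaker_medium below 0.012 m and z of beaker_small in the frame of beaker_medium between 0 and 0.009 m and angle between each of beaker_large, beaker_medium, beaker_small's own z axis and vertical below 0.12 rad and height (world z) of beaker_large below 0.012 m and horizontal distance between beaker_large and drip_mat below 0.065 m), for 0.2 s.
At the end, for the whole second after the job is handed in: Nested set (each inner beaker on the next one's floor, within 12 mm of its centre) gripped by the largest; its underside over 14 cm above the counter, centre within 65 mm of the mat's; all within 0.12 rad of upright; under 0.03 m/s and 0.2 rad/s; bystanders within 40 mm of their starts (horizontal distance between beaker_medium and beaker_large below 0.012 m and z of beaker_medium in the frame of beaker_large between 0 and 0.009 m and horizontal distance between beaker_small and beaker_medium below 0.012 m and z of beaker_small in the frame of beaker_medium between 0 and 0.009 m and angle between each of beaker_large, beaker_medium, beaker_small's own z axis and vertical below 0.12 rad and linear speed of beaker_large below 0.03 m/s and angular speed of beaker_large below 0.2 rad/s and height (world z) of beaker_large above 0.14 m and horizontal distance between beaker_large and drip_mat below 0.065 m and contact force between the fingers and beaker_large above 1 N and distance of each of detergent_bottle, spray_can, mug, lint_brush, coin_tray, clothes_peg, soap_box from where it was at the start of the episode below 0.04 m); the arm keeps its last pose, push and grip.
It fails at once if the largest beaker is lifted before the set is nested, or a beaker comes out of the lifted set (height (world z) of beaker_large above 0.03 m and (horizontal distance between beaker_medium and beaker_large above 0.025 m or horizontal distance between beaker_small and beaker_medium above 0.025 m)).
It fails at once if a bystander is disturbed (moved more than 60 mm) (distance of any of detergent_bottle, spray_can, mug, lint_brush, coin_tray, clothes_peg, soap_box from where it was at the start of the episode above 0.06 m).
It also fails if it takes over 72 s, if anything falls off the work surface, if the arm or the gripper's body presses on something with over 40 N, if the wrist force passes 120 N, or if a joint passes its speed limit or range.

ROBOT

A 6-joint arm with a two-finger parallel gripper is mounted at the origin on the work surface. World frame = base frame: x ahead of the robot, y to its left, z up, the work surface at z = 0. Lengths are in m, angles in rad, forces in N, time in s.
With the tool pointing down it reaches from about 0.3 to 0.75 m from the base axis. Payload 8.5 kg.
Tool frame: the origin (TCP) lies between the finger pads; the fingertips stand 19 mm ahead of it and the grasp point (between the pads) is the TCP; z points along the fingers, y is the line along which they close (so a half turn about z gives the same grasp; the last joint's range is limited). The gripper opens to 88 mm and grips with 3 to 60 N. Pads are 18 mm wide; open, the fingers measure 123 mm over their backs; the gripper's body (75 mm by 187 mm) begins 45 mm behind the grasp point.
Start: joints at [-1.452, 0.381, 1.297, -0, 1.464, -0.215], TCP at [0.18, -0.52, 0.258] pointing down, gripper open.
Joint ranges: [-3.11, 3.11], [-0.89, 2.33], [0.22, 2.48], [-1.42, 4.56], [0.17, 2.85], [-2.88, 2.88]. Speed limits (rad/s): [2.39, 2.39, 3.14, 3.14, 3.14, 3.14].

INTERFACE

Orientations are given as a rotation vector (axis times angle).
In Python, from bench import * gives the robot as it stands. The module is installed in compiled form; this text tells all that it offers.
- The arm moves only by the tool servo_tool, never from a script. Its argument "plan" is a list of rows, each a list of 3 entries, a list of its own where there are three numbers: the shift along the tool's x, y, z in mm, then the turn about the tool's z in rad, then the closure, from 0 (fully open) to 1 (shut). A call has 1 to 12 rows; each row shifts and turns the commanded pose from where the row before left it, along the tool's axes as they then stand; what a row does not reach is not made up. A row lasts 1/8 s, in which the tool goes at most 62.5 mm and 10.7 degrees, less where a joint would pass 70% of its speed; a pose out of reach is approached as far as the arm can. A call is refused whole if a number of a shift passes 62.5 or a number of a turn 0.188, either way. A call with a gripper value outside its range is refused whole. The fingers move at their own pace and stop on an object; "grip_force" is the grip in N (left out, the last holds). Time passes only in rows, so rows that do not move let the fingers close. It gives the time, the measured TCP pose, the force, the opening and the grip force at its end, in the units of the state.
- state(): the state, without advancing time (a new reading comes with each control period).
- read_camera(name): name is "scene" or "top"; returns the picture (384x512x3 uint8, blue, green, red); there is no depth.
- camera_info(name): a dict with "vfov" (degrees; the focal length in pixels is half the picture's height over the tangent of half this angle, whatever the lens; pixels are square), "cx", "cy" (the principal point, pixels), "dist_coeffs" ([k1, k2, p1, p2, k3] as OpenCV has them; the pictures are not rectified), "R" (3x3) and "t" (3): a world point X has camera coordinates R X + t. Camera axes: x right, y down, z forward; pixel columns grow to the right and rows downward; lengths in m; the calibration is good to about 2 mm. A picture is of the moment at which its call begins. camera_info takes no time and is no camera call.
- hand_in(): hands the job in; it is judged then, once.
The state is a dict: "time": time; "qpos": joint angles; "dq": joint speeds; "joint_torque": joint torques, N m; "ee_pos": TCP position; "ee_rot": TCP orientation; "force": force on the tool from outside, world axes, zero at the start; "moment": the same for the moment, N m; "opening": opening from 0.0 (shut) to 1.0 (fully open); "gripper_force": force on a finger pad.
Only numpy, scipy, OpenCV 4.12 (cv2) and the standard library are available. Lean on these libraries where they do the work, as an engineer would, in place of code of your own. Each camera call takes 0.05 s, during which the arm holds its last target. There are 200 camera calls.

## Working session

There is one attempt and no reset: what is moved stays moved. The work goes in short steps, Python scripts to look and compute and a tool call to move; the robot and the scene stay as the last step left them, time stands still between calls to the robot, and variables do not carry over. Pictures are saved under pics/ and viewed, at most 10 in all, crops included, and the job is handed in when it is done.

Besides the shell and the picture viewer there is one more tool, called after "Call:" by a JSON object that holds its "api" and its "payload". servo_tool: Moves the arm, as the interface text tells. Its arguments: {"type":"object","properties":{"plan":{"type":"array"},"grip_force":{"type":"number"}},"required":["plan"]}

```bash
mkdir -p pics
python3 - <<'E'
from bench import *
import cv2
for n in("scene","top"):
    im=read_camera(n); cv2.imwrite(f"pics/{n}0.png",im); c=camera_info(n); print(n,c)
s=state(); print(s['time'],s['ee_pos'],s['ee_rot'],s['opening'])
E
```

```text
scene {'vfov': 47.34107600277637, 'cx': 253.72636067927561, 'cy': 192.1885905923844, 'dist_coeffs': array([0.05732668, 0.        , 0.        , 0.        , 0.        ]), 'R': array([[ 0.38716461,  0.92185025,  0.01719532],
       [ 0.62521492, -0.24878342, -0.73973855],
       [-0.67765026,  0.29715136, -0.67267466]]), 't': array([-0.18658659, -0.33071784,  1.75695108])}
top {'vfov': 45.564021284338665, 'cx': 260.7524298867146, 'cy': 192.5359622626781, 'dist_coeffs': array([-0.01685956,  0.        ,  0.        ,  0.        ,  0.        ]), 'R': array([[ 0.02482919, -0.99957452,  0.01530662],
       [-0.98203415, -0.02725284, -0.18672495],
       [ 0.18706265, -0.0103954 , -0.98229298]]), 't': array([-0.03080958,  0.58036012,  1.31545885])}
0.1 [ 0.18015972 -0.51941909  0.25722184] [-3.09671395e+00 -5.21728243e-01 -9.27825894e-05] 0.996988374698889
```

View pics/scene0.png

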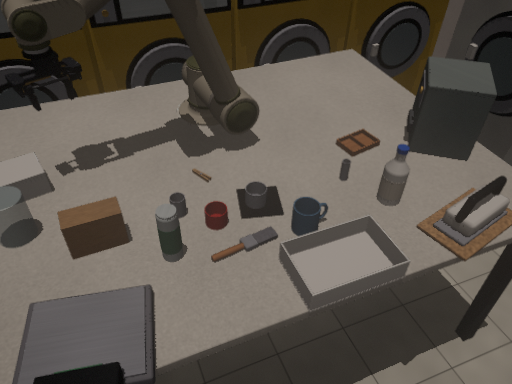

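View pics/top0.png

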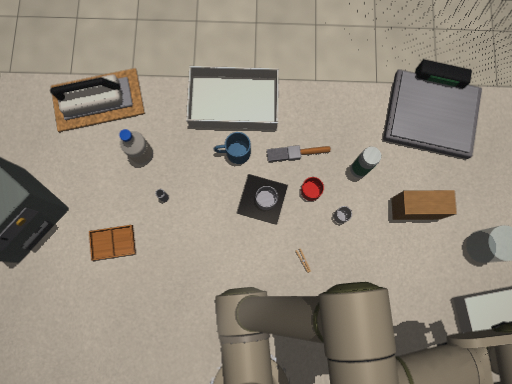

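The large beaker is on the black mat at top (265,197). The medium is on the right at (342,215) and the small on the left at (162,196). The red decoy is at (312,189).

```bash
cat > h.py <<'E'
import cv2, numpy as np
from bench import *
def ray(n,uv):
    c=camera_info(n); f=192/np.tan(np.radians(c['vfov']/2))
    K=np.array([[f,0,c['cx']],[0,f,c['cy']],[0,0,1.]])
    p=cv2.undistortPoints(np.array([[uv]],float),K,c['dist_coeffs'])[0,0]
    R=c['R']; return -R.T@c['t'], R.T@np.array([p[0],p[1],1])
def onz(n,uv,z):
    o,d=ray(n,uv); return o+d*(z-o[2])/d[2]
def px(n,X):
    c=camera_info(n); f=192/np.tan(np.radians(c['vfov']/2))
    K=np.array([[f,0,c['cx']],[0,f,c['cy']],[0,0,1.]])
    return cv2.projectPoints(np.array([X],float),cv2.Rodrigues(c['R'])[0],c['t'],K,c['dist_coeffs'])[0][0,0]
E
python3 - <<'E'
from h import *
t=cv2.imread('pics/top0.png'); s=cv2.imread('pics/scene0.png')
def crop(im,u,v,r=16,w=256): return cv2.resize(im[v-r:v+r,u-r:u+r],(w,w),interpolation=cv2.INTER_CUBIC)
a=np.hstack([crop(t,265,197),crop(t,342,215),crop(t,162,196)])
b=np.hstack([crop(s,256,195),crop(s,178,205),crop(s,345,169)])
cv2.imwrite('pics/c.png',np.vstack([a,b]))
for n,u in(("large",(266,197,.061)),("med",(342,215,.064)),("small",(162,196,.073))): print(n,onz("top",u[:2],u[2]))
for n,u in(("large",(256,188,.061)),("med",(178,199,.064)),("small",(345,162,.073))): print(n,onz("scene",u[:2],u[2]))
E
```

```text
large [ 0.56670982 -0.03145113  0.061     ]
med [ 0.51825426 -0.25753301  0.064     ]
small [0.55907066 0.27518017 0.073     ]
large [ 0.56890212 -0.03022368  0.061     ]
med [ 0.53242352 -0.26120382  0.064     ]
small [0.57144784 0.2773294  0.073     ]
```

View pics/c.png

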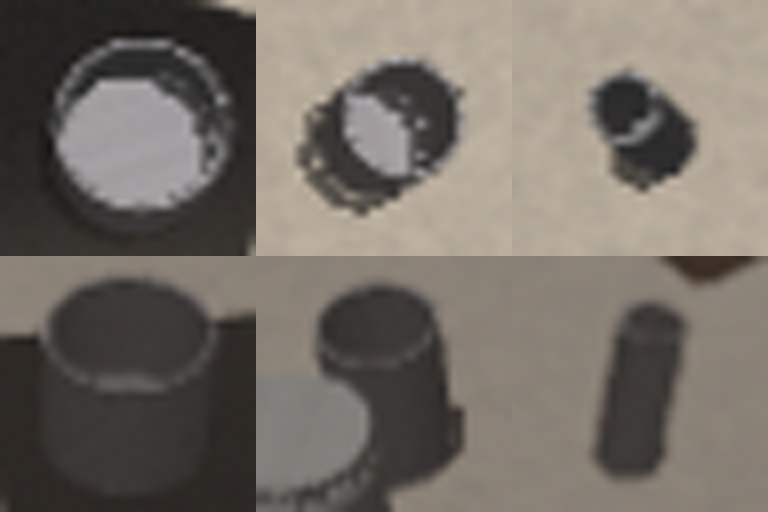

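The crops show all three rims clearly. Next I convert the refined centres to world positions in both views: top large (266.5,196), medium (343.75,213.25), small (159.75,192.75).

Run:
```python
from h import *
for n,a,b,z in(("large",(266.5,196),(255.4,188.2),.061),("med",(343.75,213.25),(176.6,197.1),.064),("small",(159.75,192.75),(346,160.9),.073)):
    A=onz("top",a,z);B=onz("scene",b,z); 
    o1,d1=ray("top",a);o2,d2=ray("scene",b)
    s=np.linalg.lstsq(np.c_[d1,-d2],o2-o1,rcond=None)[0]
    print(n,A.round(4),B.round(4),((o1+d1*s[0]+o2+d2*s[1])/2).round(4))
c=[onz("top",p,.006) for p in((250,175),(287,183),(278,222),(238,213))]; print(np.mean(c,0))
for p in ((312,189,.06),(302,260,.01),(237,149,.09)): print(onz("top",p[:2],p[2]).round(3))
from scipy.spatial.transform import Rotation as R
s=state(); print(R.from_rotvec(s['ee_rot']).as_matrix().round(3))
```

```text
large [ 0.5698 -0.0329  0.061 ] [ 0.5691 -0.0323  0.061 ] [ 0.5697 -0.0327  0.0617]
med [ 0.5236 -0.2628  0.064 ] [ 0.5231 -0.2628  0.064 ] [ 0.5235 -0.2628  0.0644]
small [0.5686 0.2824 0.073 ] [0.5677 0.2833 0.073 ] [0.5686 0.2824 0.0738]
[ 0.57298449 -0.02431047  0.006     ]
[ 0.595 -0.169  0.06 ]
[ 0.386 -0.146  0.01 ]
[0.704 0.059 0.09 ]
[[ 0.945  0.328 -0.   ]
 [ 0.328 -0.945  0.001]
 [ 0.    -0.001 -1.   ]]
```

Both views agree to under 1 mm, and the heights match the given sizes. I'll turn the gripper square to the axes and move above the medium beaker.

Call:
{"api": "servo_tool", "payload": {"plan": [[[0,0,0],0.167,0],[[0,0,0],0.167,0],[[40,-30,0],0,0],[[40,-30,0],0,0],[[40,-30,0],0,0],[[40,-30,0],0,0],[[40,-30,0],0,0],[[40,-30,0],0,0],[[40,-30,0],0,0],[[40,-30,0],0,0],[[23,-17,0],0,0],[[0,0,0],0,0]], "grip_force": 20}}

```text
time: 1.6
ee_pos: [0.5242, -0.2614, 0.2571]
ee_rot: [-3.141, -0.004, 0.001]
force: [0.0, 0.5, 0.2]
opening: 0.997
gripper_force: 0.0
```

Run:
```python
from h import *
print("can",onz("scene",(172,258),0),"top-of-can",onz("top",(371,157),.17), "bottle",onz("scene",(389,203),0),onz("top",(126,135),.2))
im=read_camera("scene"); cv2.imwrite('pics/s1.png',im[60:300,100:420])
```

```text
can [ 0.68536114 -0.32662031  0.        ] top-of-can [ 0.66871677 -0.32001096  0.17      ] bottle [7.24222991e-01 3.55330567e-01 1.11022302e-16] [0.70308187 0.35801385 0.2       ]
```

View pics/s1.png

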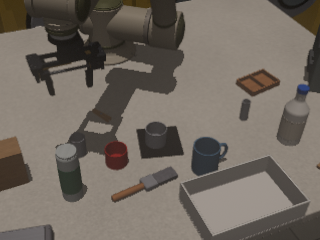

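The gripper is above the medium beaker, square to the axes, and the other objects are clear of it. Descending to grip the top 11 mm of the rim.

Call:
{"api": "servo_tool", "payload": {"plan": [[[-0.7,1.4,40],0,0],[[0,0,40],0,0],[[0,0,40],0,0],[[0,0,30],0,0],[[0,0,20],0,0],[[0,0,15],0,0],[[0,0,0],0,0],[[0,0,0],0,0.2],[[0,0,0],0,0.6],[[0,0,0],0,1],[[0,0,0],0,1],[[0,0,0],0,1]]}}

```text
time: 3.15
ee_pos: [0.5226, -0.264, 0.0729]
ee_rot: [-3.142, 0.0, -0.0]
force: [-0.1, 0.8, 1.5]
opening: 0.509
gripper_force: 20.0
```

Call:
{"api": "servo_tool", "payload": {"plan": [[[0,0,0],0,1],[[0,0,0],0,1],[[0,0,-10],0,1],[[0,0,-20],0,1]]}}

```text
time: 3.65
ee_pos: [0.5222, -0.264, 0.1029]
ee_rot: [-3.141, 0.0, 0.002]
force: [0.7, -0.1, 0.0]
opening: 0.507
gripper_force: 20.0
```

Call:
{"api": "servo_tool", "payload": {"plan": [[[0,0,-25],0,1],[[0,0,-30],0,1],[[8,-40,0],0,1],[[8,-40,0],0,1],[[8,-40,0],0,1],[[8,-40,0],0,1],[[8,-40,0],0,1],[[6,-31.4,0],0,1],[[0,0,0],0,1],[[0,0,0],0,1]]}}

```text
time: 4.9
ee_pos: [0.5686, -0.0333, 0.158]
ee_rot: [3.141, -0.001, 0.0]
force: [0.3, 0.5, 0.6]
opening: 0.504
gripper_force: 20.0
```

Run:
```python
from h import *
s=state(); print(s['ee_pos'],s['opening'],s['force'])
im=read_camera("scene"); cv2.imwrite('pics/s2.png',cv2.resize(im[110:230,190:330],None,fx=5,fy=5,interpolation=3))
e=s['ee_pos']; 
for X in ([e[0]+.001,e[1],e[2]-.073],[e[0]+.001,e[1],e[2]-.009],[.5695,-.0326,.061]): print(((px("scene",X)-[190,110])*5).round(1))
```

```text
[ 0.56855125 -0.03329228  0.15801589] 0.504226366065736 [0.26452282 0.4583679  0.59919458]
[326.5 361.8]
[328.7 277.9]
[326.8 391.6]
```

View pics/s2.png

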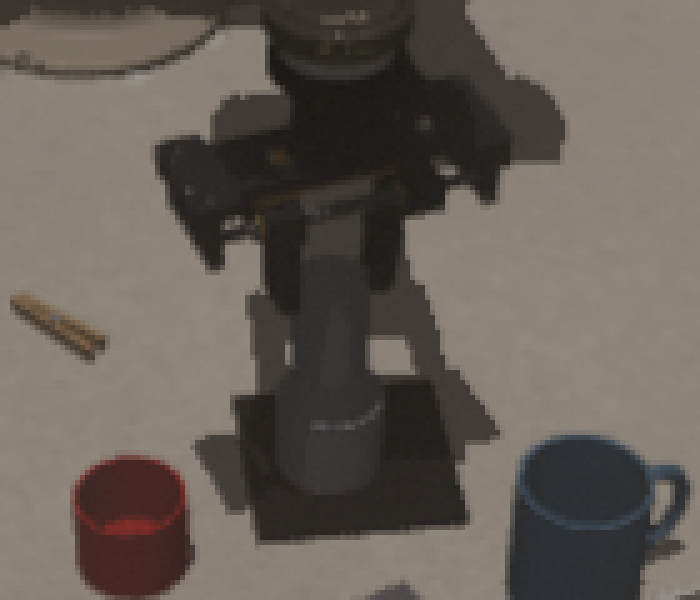

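The held medium beaker hangs upright over the large one, with its axis near x=334 against the large's 330. That is well inside the clearance, so I'll lower it and release.

Call:
{"api": "servo_tool", "payload": {"plan": [[[0,-0.5,20],0,1],[[0,0,15],0,1],[[0,0,12],0,1],[[0,0,12],0,1],[[0,0,8],0,1],[[0,0,7],0,1],[[0,0,0],0,1],[[0,0,0],0,1]]}}

```text
time: 5.95
ee_pos: [0.5687, -0.0322, 0.084]
ee_rot: [3.141, -0.0, 0.001]
force: [0.9, 0.5, -0.5]
opening: 0.508
gripper_force: 20.0
```

Call:
{"api": "servo_tool", "payload": {"plan": [[[0,0,0],0,0.4],[[0,0,0],0,0.3],[[0,0,0],0,0.2],[[0,0,-10],0,0.2],[[0,0,-20],0,0.2],[[0,0,-40],0,0.1],[[0,-50,-40],0,0],[[0,-50,0],0,0],[[0,-50,0],0,0],[[0,-50,0],0,0],[[0,-50,0],0,0],[[0,-50,0],0,0]]}}

```text
time: 7.45
ee_pos: [0.5685, 0.2683, 0.1937]
ee_rot: [-3.141, 0.0, -0.001]
force: [-0.3, -0.1, 0.1]
opening: 1.0
gripper_force: 0.0
```

Run:
```python
from h import *
s=state(); print(s['time'],s['ee_pos'],s['opening'],s['force'])
a=read_camera("scene");b=read_camera("top")
a=cv2.resize(a[165:221,225:289],None,fx=6,fy=6,interpolation=3);b=cv2.resize(b[165:221,235:299],None,fx=6,fy=6,interpolation=3); cv2.imwrite('pics/s3.png',np.hstack([a,b]))
L=[.5695,-.0326]
for h in(.061,.074):print(((px("scene",L+[h])-[225,165])*6).round(),((px("top",L+[h])-[235,165])*6).round()+[384,0])
```

```text
7.45 [0.56846209 0.26825349 0.19366734] 0.9995608963640779 [-0.27544702 -0.06319106  0.13410084]
[182. 140.] [572. 187.]
[183. 120.] [573. 182.]
```

View pics/s3.png

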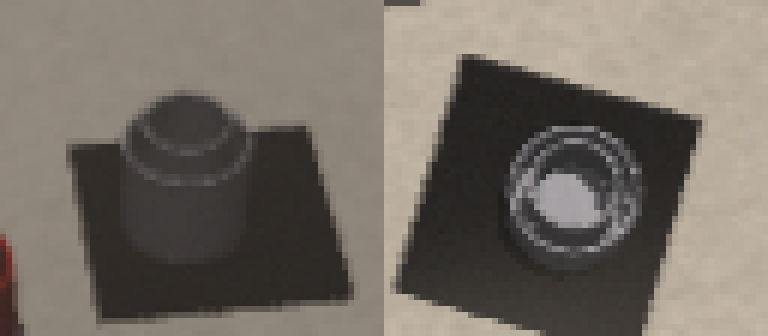

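The medium beaker is seated concentrically: its rim is centred near (183,122) in the scene crop and (574,185) in the top crop, within a pixel of prediction. Next is the small beaker.

Call:
{"api": "servo_tool", "payload": {"plan": [[[0,-14.5,0],0,0],[[0,0,40],0,0],[[0,0,35],0,0],[[0,0,25],0,0],[[0,0,12.5],0,0],[[0,0,0],0,0.3],[[0,0,0],0,0.6],[[0,0,0],0,1],[[0,0,0],0,1],[[0,0,0],0,1],[[0,0,0],0,1],[[0,0,0],0,1]]}}

```text
time: 9.05
ee_pos: [0.5686, 0.2811, 0.0803]
ee_rot: [3.142, -0.0, 0.0]
force: [0.6, -0.4, 1.2]
opening: 0.31
gripper_force: 19.9
```

Call:
{"api": "servo_tool", "payload": {"plan": [[[0,0,0],0,1],[[0,0,0],0,1],[[0,0,-10],0,1],[[0,0,-20],0,1],[[0,0,-35],0,1],[[0,0,-35],0,1],[[0,0,0],0,1]]}}

```text
time: 9.93
ee_pos: [0.5695, 0.2814, 0.1835]
ee_rot: [-3.14, 0.0, -0.009]
force: [-0.0, -0.3, -0.9]
opening: 0.311
gripper_force: 19.9
```

Call:
{"api": "servo_tool", "payload": {"plan": [[[0,30,0],0,1],[[0,40,0],0,1],[[0,45,0],0,1],[[0,45,0],0,1],[[0,45,0],0,1],[[0,45,0],0,1],[[0,40,0],0,1],[[0,24,0],0,1],[[0,0,0],0,1],[[0,0,0],0,1],[[0,0,0],0,1]]}}

```text
time: 11.3
ee_pos: [0.5685, -0.0319, 0.1801]
ee_rot: [-3.141, -0.002, 0.001]
force: [-0.0, 0.1, -0.0]
opening: 0.31
gripper_force: 19.9
```

Run:
```python
from h import *
s=state(); print(s['ee_pos'],s['opening'],s['force'])
im=read_camera("scene"); cv2.imwrite('pics/s4.png',cv2.resize(im[110:230,190:330],None,fx=5,fy=5,interpolation=3))
e=s['ee_pos']; 
for X in ([e[0],e[1],e[2]-.0803],[e[0],e[1],e[2]-.007],[.5695,-.0326,.074],[.5695,-.0326,.061]): print(((px("scene",X)-[190,110])*5).round(1))
```

```text
[ 0.56847799 -0.03186264  0.18006816] 0.30991903421568096 [-0.03309887  0.10218926 -0.01768273]
[328.5 341.3]
[331.1 243.2]
[327.2 375.4]
[326.8 391.6]
```

View pics/s4.png

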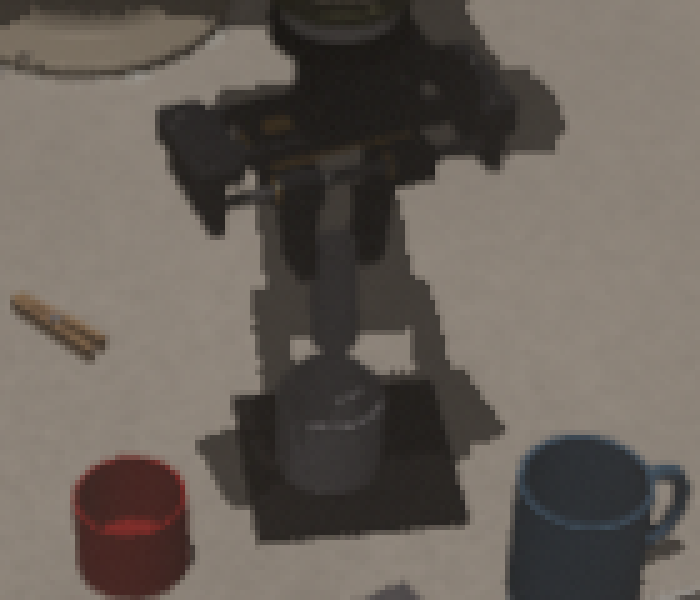

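The small beaker hangs upright, about 1 mm left-of-robot of the set's axis (334 against 330 in the crop). Shifting 1 mm, lowering and releasing.

Call:
{"api": "servo_tool", "payload": {"plan": [[[0.8,1,12],0,1],[[0,0,15],0,1],[[0,0,14],0,1],[[0,0,12],0,1],[[0,0,12],0,1],[[0,0,10],0,1],[[0,0,7],0,1],[[0,0,3],0,1],[[0,0,0],0,1],[[0,0,0],0,1]]}}

```text
time: 12.6
ee_pos: [0.5696, -0.0339, 0.0956]
ee_rot: [3.141, -0.0, 0.001]
force: [-0.2, -0.6, -1.1]
opening: 0.312
gripper_force: 19.9
```

Call:
{"api": "servo_tool", "payload": {"plan": [[[0,0,0],0,0.6],[[0,0,0],0,0.5],[[0,0,0],0,0.4],[[0,0,-10],0,0.4],[[0,0,-25],0,0.3],[[0,0,-45],0,0],[[-50,0,-30],0,0],[[-50,0,0],0,0],[[0,0,0],0,0]]}}

```text
time: 13.72
ee_pos: [0.4669, -0.0334, 0.2064]
ee_rot: [3.142, -0.001, -0.0]
force: [0.3, 0.6, -0.0]
opening: 1.003
gripper_force: 0.0
```

Run:
```python
from h import *
s=state(); print(s['time'],s['ee_pos'],s['opening'],s['force'])
a=read_camera("scene");b=read_camera("top")
a=cv2.resize(a[155:221,225:289],None,fx=6,fy=6,interpolation=3);b=cv2.resize(b[155:221,235:299],None,fx=6,fy=6,interpolation=3); cv2.imwrite('pics/s5.png',np.hstack([a,b]))
L=[.5695,-.0326]
for h in(.061,.074,.087):print(((px("scene",L+[h])-[225,155])*6).round(),((px("top",L+[h])-[235,155])*6).round()+[384,0])
```

```text
13.725 [ 0.46689408 -0.03342641  0.20639376] 1.0031026734079387 [ 0.32675411  0.59213654 -0.04427306]
[182. 200.] [572. 247.]
[183. 180.] [573. 242.]
[183. 161.] [574. 237.]
```

View pics/s5.png

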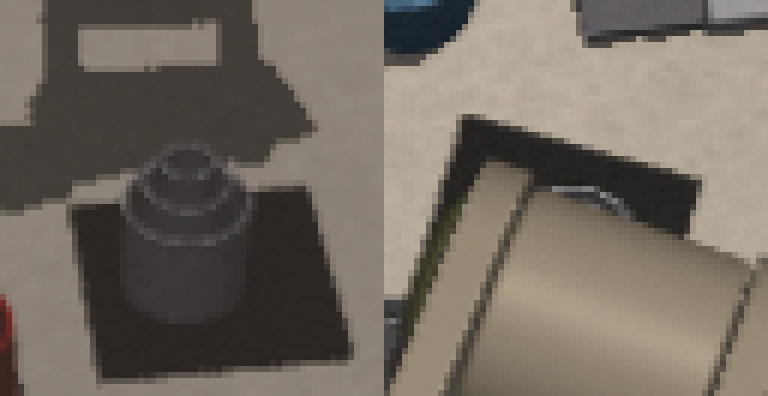

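All three are nested: the small rim is at about (187,161) in the scene crop, against a predicted (183,161). Now I'll grasp the large beaker.

Call:
{"api": "servo_tool", "payload": {"plan": [[[50,0,0],0,0],[[52.6,-0.8,0],0,0],[[0,0,0],0,0],[[0,0,35],0,0],[[0,0,35],0,0],[[0,0,30],0,0],[[0,0,25],0,0],[[0,0,18],0,0],[[0,0,12],0,0],[[0,0,0],0,0],[[0,0,0],0,0]]}}

```text
time: 15.2
ee_pos: [0.5724, -0.0332, 0.051]
ee_rot: [3.141, -0.0, 0.002]
force: [0.3, 0.3, 0.1]
opening: 1.0
gripper_force: 0.0
```

Call:
{"api": "servo_tool", "payload": {"plan": [[[0,0,0],0,0.1],[[0,0,0],0,0.2],[[0,0,0],0,0.3],[[0,0,0],0,0.6],[[0,0,0],0,1],[[0,0,0],0,1],[[0,0,0],0,1],[[0,0,0],0,1]], "grip_force": 30}}

```text
time: 16.2
ee_pos: [0.5721, -0.033, 0.0506]
ee_rot: [-3.141, 0.0, -0.001]
force: [-1.0, 2.3, 5.1]
opening: 0.725
gripper_force: 30.0
```

Call:
{"api": "servo_tool", "payload": {"plan": [[[0,0,-4],0,1],[[0,0,-8],0,1],[[0,0,-12],0,1],[[0,0,-16],0,1],[[0,0,-20],0,1],[[0,0,-22],0,1],[[0,0,-22],0,1],[[0,0,-20],0,1],[[0,0,-16],0,1],[[0,0,-10],0,1],[[0,0,-6],0,1],[[0,0,-3],0,1]]}}

```text
time: 17.7
ee_pos: [0.5719, -0.0331, 0.2094]
ee_rot: [-3.142, 0.0, 0.0]
force: [0.2, 0.1, -2.6]
opening: 0.729
gripper_force: 30.0
```

Call:
{"api": "servo_tool", "payload": {"plan": [[[0,0,0],0,1],[[0,0,0],0,1],[[0,0,0],0,1],[[0,0,0],0,1],[[0,0,0],0,1],[[0,0,0],0,1]]}}

```text
time: 18.45
ee_pos: [0.572, -0.0331, 0.2093]
ee_rot: [-3.142, 0.0, 0.0]
force: [0.7, 0.1, -3.6]
opening: 0.73
gripper_force: 30.0
```

Run:
```python
from h import *
s=state(); print(s['time'],s['ee_pos'],s['opening'],s['force'],s['gripper_force'],abs(s['dq']).max())
im=read_camera("scene"); cv2.imwrite('pics/s6.png',cv2.resize(im[80:230,170:350],None,fx=4,fy=4,interpolation=3))
e=s['ee_pos']
for h in(.0446,-.0104):print(((px("scene",[e[0]-.0025,e[1],e[2]-h])-[170,80])*4).round())
```

```text
18.45 [ 0.57198222 -0.03308652  0.20926962] 0.7301942033625494 [ 0.70152812  0.08313262 -3.59550698] 29.987380846617384 0.002844904608929872
[344. 325.]
[345. 262.]
```

View pics/s6.png

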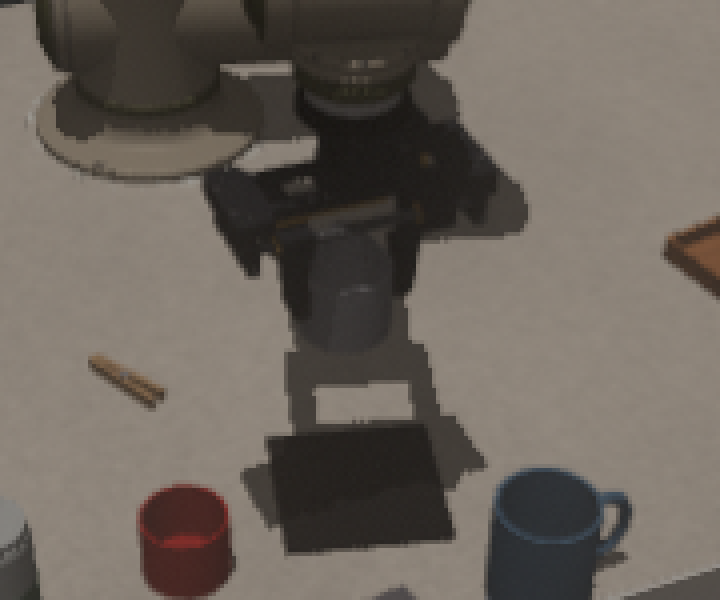

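The set hangs level over the mat. Its underside edge is at about (345,351), consistent with a height of roughly 16 cm. The wrist shows the load of the set (about 3 N), and nothing else has moved.

```bash
python3 -c "from bench import *; print(hand_in())"
```

```text
the job is handed in; nothing more can be done
None
```

The job is handed in: the nested set is held by the largest beaker, level and still over the mat, with its underside about 16 cm above the counter; no pass or fail result was returned.

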